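# Close up the fiche cabinet

## Robot

A 6-joint arm with a two-finger parallel gripper is mounted at the origin on the work surface. World frame = base frame: x ahead of the robot, y to its left, z up, the work surface at z = 0. Lengths are in mm, angles in rad, forces in N, time in s.
With the tool pointing down it reaches from about 375 to 925 mm from the base axis. Payload 5.7 kg.
Tool frame: the origin (TCP) lies midway between the tips of the shut fingers; the grasp point (between the pads) lies 19 mm behind it; z points along the fingers, y is the line along which they close (so a half turn about z gives the same grasp; the last joint's range is limited). The gripper opens to 88 mm and grips with 3 to 60 N. Pads are 20 mm wide; open, the fingers measure 115 mm over their backs; the gripper's body (75 mm by 178 mm) begins 61 mm behind the grasp point.
Start: joints at [-1.281, 0.359, 1.51, -0, 1.272, -0.115], TCP at [236.282, -551.479, 194.523] pointing down, gripper open.
Joint ranges: [-2.97, 2.97], [-1.01, 2.36], [0.21, 2.38], [-0.96, 4.11], [0.2, 2.71], [-2.98, 2.98]. Speed limits (rad/s): [2.39, 2.39, 3.14, 3.14, 3.14, 3.14].

## Interface

Orientations are given as a unit quaternion [x, y, z, w].
In Python, from cell import telemetry, viewer, order gives the robot as it stands. The module is installed in compiled form; this text tells all that it offers.
- The arm moves only by the tool servo_tool, never from a script. Its argument "deltas" is a list of rows, each a list of 6 numbers: the shift along the tool's x, y, z normalised to -1 to 1, where 1 is 25 mm, then the turn, a rotation vector about the tool's x, y, z normalised to -1 to 1, where 1 is 0.12 rad. In form: [[x, y, z, rx, ry, rz], ...]. A call has 1 to 20 rows; each row shifts and turns the commanded pose from where the row before left it, along the tool's axes as they then stand; what a row does not reach is not made up. A row lasts 1/8 s, in which the tool goes at most 62.5 mm and 10.7 degrees, less where a joint would pass 70% of its speed; a pose out of reach is approached as far as the arm can. A call with a number of a shift or a turn outside -1 to 1 is refused whole. A call with a gripper value outside its range is refused whole. "hand" is the closure, from -1 (fully open) to 1 (shut), set as the call begins (left out, the last holds). The fingers move at their own pace and stop on an object; the grip force is fixed at half the most. Time passes only in rows, so rows that do not move let the fingers close. It gives the time, the measured TCP pose, the force, the opening and the grip force at its end, in the units of the state.
- telemetry.get_state(): the state, without advancing time (a new reading comes with each control period).
- viewer.grab_frame(name): name is "side" or "top" or "wrist"; returns the picture (400x640x3 uint8, blue, green, red); there is no depth.
- viewer.camera_params(name): a dict with "camera_matrix" (3x3 intrinsics, pixels), "position" and "orientation" of the camera in the world. Camera axes: x right, y down, z forward; pixel columns grow to the right and rows downward; lengths in mm; the calibration is good to about 2 mm. A picture is of the moment at which its call begins: read the wrist's pose just before it. camera_params takes no time and is no camera call; for the wrist camera it gives the pose at the moment of the call.
- order.close_job(): hands the job in; it is judged then, once.
The state is a dict: "t": time; "joint_positions": joint angles; "joint_velocities": joint speeds; "effort": joint torques, N m; "position": TCP position; "tool_rot": TCP orientation; "ft_force": force on the tool from outside, world axes, zero at the start; "torque": the same for the moment, N m; "width": finger opening in mm; "gripper_force": force on a finger pad.
Only numpy, scipy, OpenCV 4.12 (cv2) and the standard library are available. Lean on these libraries where they do the work, as an engineer would, in place of code of your own. Each camera call takes 0.05 s, during which the arm holds its last target. There are 200 camera calls.

## Task

With the fingertips, push both fiche boxes that stick out of the small cabinet fully home into their slots, without lifting them or pulling them out. Only once both are home, leave them and push the cabinet's door fully shut. Leave everything else on the table where it is.

Things in the scene. Friction and masses are not known exactly. Their poses are not given: they have to be found in the camera images.
- cabinet: fixed grey steel shell, 180 deep (x) x 148 wide (y) x 130 mm high, front open. Origin: centre of underside; x points front to back (away from the robot), y left, z up; front edge at x = -0.090 m, the roof reaches it. Floor 8 mm thick. A thin middle wall makes two slots 66 mm wide, centred at y = +0.035 and -0.035 m; a rubber pad at the back stops the boxes.
- box_left: left of two alike loose cardboard boxes (+y slot), 160 deep (x) x 60 wide (y) x 105 mm high, 0.35-0.7 kg. Origin: centre of underside; x points into the cabinet; plain front face 80 mm before the origin. Starts 25 to 60 mm out. Home, against the rubber stop, its origin is at x = -0.013 m in the cabinet's frame and its front 3 mm proud of the shell's front edge. Slides under 2 to 9 N.
- box_right: right of two alike loose cardboard boxes (-y slot), 160 deep (x) x 60 wide (y) x 105 mm high, 0.35-0.7 kg. Origin: centre of underside; x points into the cabinet; plain front face 80 mm before the origin. Starts 25 to 60 mm out. Home, against the rubber stop, its origin is at x = -0.013 m in the cabinet's frame and its front 3 mm proud of the shell's front edge. Slides under 2 to 9 N.
- door (a joint): door angle, rad: 0 shut (a stop), 1.57 straight out towards the robot; starts 1.6 to 2.0, swung open to the left; limit 2.2. Upright grey steel pan 148 wide, 130 high, 16 mm thick, on a vertical hinge at the shell's left (+y) front corner. No latch or spring; hinge friction (0.08 N m) keeps it where it is left.
- door_hinge (a point): point on the door's hinge axis, 75 mm above the table, at x = -0.090, y = +0.074 m in the cabinet's frame. Its axes turn with the door (parallel to the cabinet's when shut): -y points along the door to its free edge, 148 mm away; -x is the outward normal of the outer face, which lies 16 mm from the axis.
- door_plate (a point): middle of the bright steel push plate (45 wide x 90 mm high) on the door's outer face, 115 mm from the hinge axis, 75 mm above the table; axes as door_hinge, -x out of the outer face. While the door is open that face looks left (+y) and somewhat away from the robot.
- film_can: bystander, loose: a flat round aluminium film can, 75 mm across, 32 mm high, on the table to the right of the cabinet's front. Origin at the centre of its underside.
- loupe: bystander, loose: a small round loupe, 48 mm across, 40 mm high, right of the cabinet. Origin at the centre of its underside.
- pen_cup: bystander, loose: a dark steel pen cup, 72 mm across, 95 mm high, left of the cabinet. Origin at the centre of its underside.
- tape_dispenser: bystander, loose: a tape dispenser, 130 x 50 mm, 78 mm high, well to the right of the cabinet. Origin at the centre of its underside.
- stapler: bystander, loose: a black stapler, 120 x 32 mm, 42 mm high, on the table in front and well to the right of the cabinet. Origin at the centre of its underside.
- card_box: bystander, loose: a cardboard box, 90 x 120 x 60 mm, well to the left of the cabinet. Origin at the centre of its underside.
Mind the look-alikes: they are no part of the job. Leave any orange or turquoise look-alike of the cabinet alone. What is shaped like the box_right but turquoise is not meant.

How it is judged:
By the outcome, as a careful person would: the job done as asked, in the order asked, and still so for the second after the job is handed in, with the robot touching nothing.
It also fails if it takes over 64 s, if anything falls off the work surface, if the arm or the gripper's body presses on something with over 40 N, if the wrist force passes 120 N, or if a joint passes its speed limit or range.

## Working session

There is one attempt and no reset: what is moved stays moved. The work goes in short steps, Python scripts to look and compute and a tool call to move; the robot and the scene stay as the last step left them, time stands still between calls to the robot, and variables do not carry over. Pictures are saved under pics/ and viewed, at most 10 in all, crops included, and the job is handed in when it is done.

Besides the shell and the picture viewer there is one more tool, called after ">>>" by a JSON object that holds its "api" and its "payload", one argument or row to a line. servo_tool: Moves the arm, as the interface text tells. Scaled input: -1 to 1 covers 25 mm each way for a shift and 0.12 rad each way for a turn. Its arguments: {"type":"object","properties":{"deltas":{"type":"array","items":{"type":"array","items":{"type":"number","minimum":-1,"maximum":1}}},"hand":{"type":"number"}},"required":["deltas"]}

```bash
mkdir -p pics; python3 - <<'E'
from cell import telemetry, viewer
import cv2
for n in("side","top"):
    cv2.imwrite(f"pics/{n}0.png",viewer.grab_frame(n)); print(n,viewer.camera_params(n))
print(telemetry.get_state())
E
```

```text
side {'camera_matrix': array([[393.07432106,   0.        , 322.74454623],
       [  0.        , 393.07432106, 194.84008899],
       [  0.        ,   0.        ,   1.        ]]), 'position': array([105.91298698, 495.95209518, 918.23547915]), 'orientation': array([-0.34815039,  0.88575388, -0.28822591,  0.10562759])}
top {'camera_matrix': array([[427.86490504,   0.        , 315.27316646],
       [  0.        , 427.86490504, 197.00684342],
       [  0.        ,   0.        ,   1.        ]]), 'position': array([ 333.14379664,   34.49047524, 1184.12464481]), 'orientation': array([ 0.70762299, -0.70287503,  0.04542149, -0.05633194])}
{'t': 0.1, 'joint_positions': array([-1.28113196e+00,  3.59412269e-01,  1.51129729e+00, -9.12453996e-07,
        1.27250497e+00, -1.15121618e-01]), 'joint_velocities': array([ 0.00068397, -0.00141325, -0.00293421, -0.00055233,  0.00087796,
        0.00032961]), 'effort': array([ 6.71187827e-04, -5.16356206e+01, -2.71408010e+01,  6.76836516e-02,
        2.76002905e-02, -2.05731129e-05]), 'position': array([ 236.08557935, -550.88834923,  193.8162613 ]), 'tool_rot': array([ 9.79588009e-01,  2.01014116e-01, -7.11161215e-05, -8.07813089e-04]), 'ft_force': array([ 0.75331809,  0.79449037, -0.23494558]), 'torque': array([-0.00090766, -0.02365584,  0.0514714 ]), 'gripper_force': 0.0, 'width': 87.71553019377959}
```

View pics/side0.png

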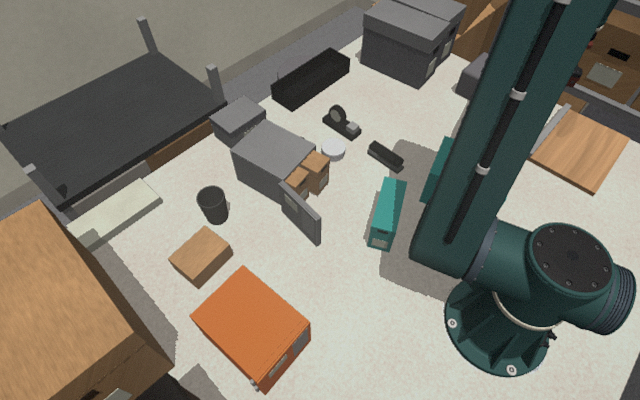

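View pics/top0.png

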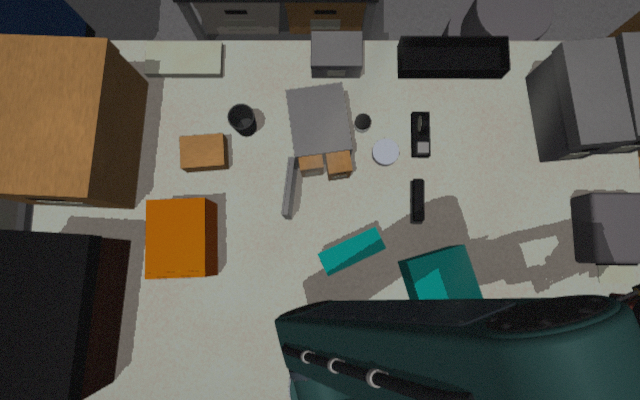

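The top view shows the grey cabinet's roof at about (286–353, 83–157), with two boxes sticking out at (311,162) and (340,164), and the door from (297,157) to (287,217). The turquoise decoy box is at (350,250). In the side view the cabinet is at (275,160), the boxes at (310,170) and the door at (300,212). I'll zoom in to get the corners.

```bash
python3 - <<'E'
import cv2,numpy as np
t=cv2.imread("pics/top0.png")[75:225,270:370];s=cv2.imread("pics/side0.png")[110:250,220:345]
a=cv2.resize(t,None,fx=4,fy=4,interpolation=cv2.INTER_CUBIC);b=cv2.resize(s,None,fx=3.2,fy=3.2,interpolation=cv2.INTER_CUBIC)
for im,f,x0,y0 in((a,4,270,75),(b,3.2,220,110)):
    for k in range(0,200,10):
        p=int(k*f)
        if p<im.shape[1]: cv2.line(im,(p,0),(p,6 if k%50 else 14),(0,0,255),1)
        if p<im.shape[0]: cv2.line(im,(0,p),(6 if k%50 else 14,p),(0,0,255),1)
c=np.zeros((600,800,3),np.uint8);c[:a.shape[0],:400]=a[:600];c[:b.shape[0],400:400+b.shape[1]]=b[:600]
cv2.imwrite("pics/crop0.png",c)
E
```

```text
(no output)
```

View pics/crop0.png

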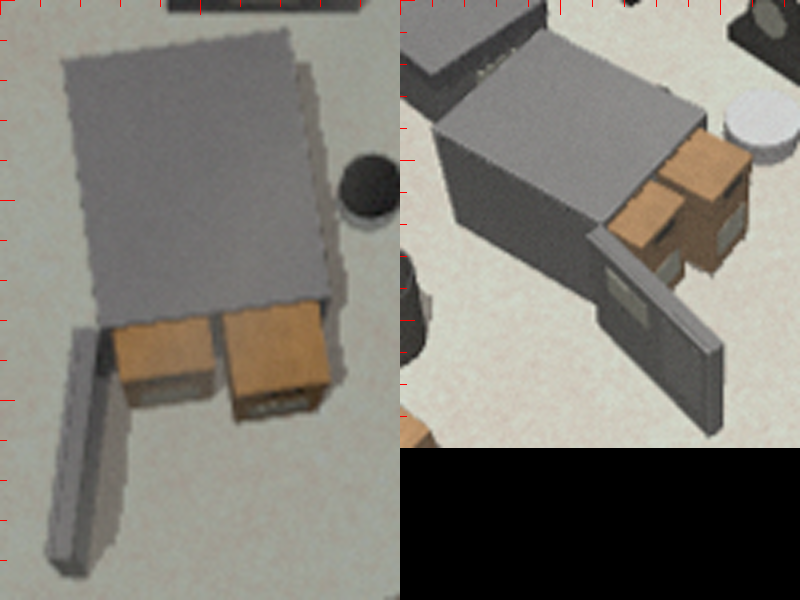

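The zoom shows the roof corners, the front top corners of both boxes and the door's top edge in both views. I'll fit the geometry to them.

```bash
cat > h.py <<'E'
import numpy as np
from scipy.spatial.transform import Rotation as R
from scipy.optimize import least_squares
from cell import viewer
C={n:viewer.camera_params(n) for n in("side","top")}
def proj(n,P):
    c=C[n];q=R.from_quat(c["orientation"]).inv().apply(np.atleast_2d(P)-c["position"])
    p=q@c["camera_matrix"].T;return p[:,:2]/p[:,2:]
E
python3 - <<'E'
from h import *
T=lambda l:np.array(l,float)/4+[270,75]
S=lambda l:(np.array(l,float)-[400,0])/3.2+[220,110]
roofT=T([[65,60],[288,30],[328,298],[100,327]]);roofS=S([[437,128],[545,32],[706,110],[600,222]])
bT=T([[122,378],[216,371],[234,392],[330,382]]);bS=S([[650,245],[686,203],[712,203],[750,157]])
dT=T([[48,556],[72,560]]);dS=S([[707,348],[722,343]])
def tri(a,b):
    return least_squares(lambda P:np.r_[proj("top",P)[0]-a,proj("side",P)[0]-b],[600,0,100]).x
for nm,A,B in(("roof",roofT,roofS),("box",bT,bS),("door",dT,dS)):
    for a,b in zip(A,B): print(nm,tri(a,b).round(1))
def pts(v):
    x,y,th,dl,dr,ph,zd=v;c,s=np.cos(th),np.sin(th)
    W=lambda L:np.c_[np.array(L)[:,:2]@np.array([[c,s],[-s,c]])+[x,y],np.array(L)[:,2]]
    roof=W([[90,74,130],[90,-74,130],[-90,-74,130],[-90,74,130]])
    fl,fr=-93-dl,-93-dr
    b=W([[fl,65,113],[fl,5,113],[fr,-5,113],[fr,-65,113]])
    cp,sp=np.cos(-ph),np.sin(-ph)
    D=lambda p:[-90+cp*p[0]-sp*p[1],74+sp*p[0]+cp*p[1],zd]
    d=W([D((-16,-148)),D((0,-148))])
    return roof,b,d
def res(v):
    r,b,d=pts(v)
    return np.r_[(proj("top",r)-roofT).ravel(),(proj("side",r)-roofS).ravel(),(proj("top",b)-bT).ravel(),(proj("side",b)-bS).ravel(),(proj("top",d)-dT).ravel(),(proj("side",d)-dS).ravel()]
f=least_squares(res,[650,30,.1,40,40,1.8,135],loss="soft_l1")
print(f.x.round(3));print(res(f.x).reshape(-1,2).round(1).tolist())
r,b,d=pts(f.x);print(r.round(),b.round(),d.round())
E
```

```text
roof [766.1 128.4 125.5]
roof [789.8 -16.2 119.8]
roof [608.9 -39.6 131.3]
roof [590.  104.2 127.7]
box [556.3  88.3 114.5]
box [566.7  30.5 105.1]
box [551.   18.1 108. ]
box [560.  -42.3 107. ]
door [444.3 134.3 132.7]
door [442.6 119.9 125. ]
[6.87752e+02 4.40440e+01 1.43000e-01 3.04970e+01 4.74780e+01 1.81800e+00
 1.30862e+02]
[[-0.6, -0.4], [0.4, -0.6], [0.6, -0.5], [-0.4, 0.1], [-1.3, -1.0], [0.1, -2.3], [1.2, -0.1], [0.9, 0.0], [-0.3, 1.2], [-0.6, -0.3], [-0.2, 0.4], [-0.9, -0.3], [-1.8, 0.6], [0.6, -1.2], [-0.0, -0.7], [0.8, -0.5], [-0.9, 0.1], [-0.5, -0.2], [0.8, 1.4], [1.2, -0.8]]
[[766. 130. 130.]
 [787. -16. 130.]
 [609. -42. 130.]
 [588. 104. 130.]] [[556.  91. 113.]
 [565.  31. 113.]
 [549.  19. 113.]
 [558. -40. 113.]] [[443. 136. 131.]
 [441. 120. 131.]]
```

Measured roof, box and door heights (about 126, 109 and 129 mm) agree with the given sizes. The fit puts the cabinet at (688, 44) with yaw 0.143, the boxes 30 and 47 mm out, and the door at 1.82 rad. I'll align the tool with the cabinet, close the fingers and travel over.

>>> {"api": "servo_tool", "payload": {
  "deltas": [
    [0,0,0,0,0,0.727],
    [0,0,0,0,0,0.727],
    [0,0,0,0,0,0.727]
  ],
  "hand": 1
}}

```text
t: 0.48
position: [236.1, -551.0, 194.0]
tool_rot: [0.998, 0.07, -0.0, -0.001]
ft_force: [0.2, 0.1, 0.2]
width: 61.3
gripper_force: 0.0
```

>>> {"api": "servo_tool", "payload": {
  "deltas": [
    [0.68,-0.98,0,0,0,0],
    [0.68,-0.98,0,0,0,0],
    [0.68,-0.98,0,0,0,0],
    [0.68,-0.98,0,0,0,0],
    [0.68,-0.98,0,0,0,0],
    [0.68,-0.98,0,0,0,0],
    [0.68,-0.98,0,0,0,0],
    [0.68,-0.98,0,0,0,0],
    [0.68,-0.98,0,0,0,0],
    [0.68,-0.98,0,0,0,0],
    [0.68,-0.98,0,0,0,0],
    [0.68,-0.98,0,0,0,0],
    [0.68,-0.98,0,0,0,0],
    [0.68,-0.98,0,0,0,0],
    [0.68,-0.98,0,0,0,0],
    [0.68,-0.98,0,0,0,0],
    [0.68,-0.98,0,0,0,0],
    [0.68,-0.98,0,0,0,0],
    [0.68,-0.98,0,0,0,0],
    [0.68,-0.98,0,0,0,0]
  ]
}}

```text
t: 2.98
position: [503.0, -17.0, 194.3]
tool_rot: [0.997, 0.071, -0.0, -0.0]
ft_force: [0.1, -0.5, -0.1]
width: 0.4
gripper_force: 0.0
```

```bash
cat > st.py <<'E'
from cell import telemetry
import numpy as np
from scipy.spatial.transform import Rotation as R
s=telemetry.get_state();x,y,z=s["position"];c,n=np.cos(.143),np.sin(.143);dx,dy=x-687.75,y-44.04
M=R.from_quat(s["tool_rot"]).as_matrix()
print("t",s["t"],"cab",round(c*dx+n*dy,1),round(-n*dx+c*dy,1),round(z,1),"yaw",np.arctan2(M[1,0],M[0,0]).round(3),"zax",M[:,2].round(3),"F",s["ft_force"].round(1),"w",round(s["width"],1))
E
python3 st.py
```

```text
t 2.975 cab -191.6 -34.1 194.3 yaw 0.143 zax [-0.001  0.    -1.   ] F [ 0.1 -0.5 -0.1] w 0.4
```

>>> {"api": "servo_tool", "payload": {
  "deltas": [
    [0,-0.02,1,0,0,0],
    [0,0,1,0,0,0],
    [0,0,1,0,0,0],
    [0,0,1,0,0,0],
    [0,0,1,0,0,0],
    [0.5,0,0,0,0,0],
    [0.5,0,0,0,0,0],
    [0.2,0,0,0,0,0],
    [0.2,0,0,0,0,0],
    [0.2,0,0,0,0,0],
    [0.2,0,0,0,0,0]
  ]
}}

```text
t: 4.35
position: [545.7, -11.0, 69.5]
tool_rot: [0.997, 0.072, -0.002, -0.0]
ft_force: [-5.6, -0.4, 4.0]
width: 0.4
gripper_force: 2.6
```

>>> {"api": "servo_tool", "payload": {
  "deltas": [
    [0.2,0,0,0,0,0],
    [0.2,0,0,0,0,0],
    [0.2,0,0,0,0,0],
    [0.2,0,0,0,0,0]
  ]
}}

```text
t: 4.85
position: [565.1, -8.1, 69.3]
tool_rot: [0.997, 0.072, -0.002, -0.0]
ft_force: [-5.7, -0.6, 4.1]
width: 0.4
gripper_force: 2.7
```

>>> {"api": "servo_tool", "payload": {
  "deltas": [
    [0.2,0,0,0,0,0],
    [0.2,0,0,0,0,0]
  ]
}}

```text
t: 5.1
position: [575.0, -6.7, 69.3]
tool_rot: [0.997, 0.072, -0.002, -0.0]
ft_force: [-4.9, -1.5, 4.4]
width: 0.3
gripper_force: 2.6
```

```bash
python3 st.py
```

```text
t 5.1 cab -118.8 -34.2 69.3 yaw 0.143 zax [-0.004  0.    -1.   ] F [-4.9 -1.5  4.4] w 0.3
```

Sliding at about 6 N. About 16 mm remains.

>>> {"api": "servo_tool", "payload": {
  "deltas": [
    [0.2,0,0,0,0,0],
    [0.2,0,0,0,0,0],
    [0.08,0,0,0,0,0]
  ]
}}

```text
t: 5.48
position: [587.7, -5.0, 69.3]
tool_rot: [0.997, 0.072, -0.001, -0.0]
ft_force: [-4.9, -0.5, 4.0]
width: 0.1
gripper_force: 2.5
```

>>> {"api": "servo_tool", "payload": {
  "deltas": [
    [0.06,0,0,0,0,0],
    [0.06,0,0,0,0,0]
  ]
}}

```text
t: 5.72
position: [590.7, -4.7, 69.3]
tool_rot: [0.997, 0.072, -0.001, -0.0]
ft_force: [-7.3, -2.1, 4.4]
width: 0.5
gripper_force: 4.2
```

```bash
python3 st.py
```

```text
t 5.725 cab -103.0 -34.4 69.3 yaw 0.143 zax [-0.002 -0.    -1.   ] F [-7.3 -2.1  4.4] w 0.5
```

>>> {"api": "servo_tool", "payload": {
  "deltas": [
    [0.04,0,0,0,0,0],
    [0,0,0,0,0,0]
  ]
}}

```text
t: 5.98
position: [590.6, -4.7, 69.3]
tool_rot: [0.997, 0.072, -0.002, -0.0]
ft_force: [-7.9, -2.8, 4.7]
width: 0.2
gripper_force: 4.2
```

>>> {"api": "servo_tool", "payload": {
  "deltas": [
    [0.04,0,0,0,0,0],
    [0,0,0,0,0,0]
  ]
}}

```text
t: 6.22
position: [590.6, -4.8, 69.3]
tool_rot: [0.997, 0.072, -0.003, 0.0]
ft_force: [-11.6, -3.3, 7.7]
width: 0.9
gripper_force: 5.5
```

The box is at the stop: the TCP holds at cab x −103, as predicted. One more nudge, then I'll back off and move to the left box.

>>> {"api": "servo_tool", "payload": {
  "deltas": [
    [0.06,0,0,0,0,0],
    [0,0,0,0,0,0]
  ]
}}

```text
t: 6.48
position: [590.5, -4.7, 69.3]
tool_rot: [0.997, 0.072, -0.004, 0.0]
ft_force: [-14.2, -3.2, 12.2]
width: 0.9
gripper_force: 7.4
```

>>> {"api": "servo_tool", "payload": {
  "deltas": [
    [-0.4,0,0,0,0,0],
    [-0.9,0,0,0,0,0],
    [-0.9,0,0,0,0,0],
    [0,-0.92,0,0,0,0],
    [0,-0.92,0,0,0,0],
    [0,-0.92,0,0,0,0],
    [0.3,0,0,0,0,0],
    [0.3,0,0,0,0,0],
    [0.2,0,0,0,0,0],
    [0.2,0,0,0,0,0]
  ]
}}

```text
t: 7.72
position: [555.2, 59.3, 69.3]
tool_rot: [0.997, 0.071, -0.001, -0.0]
ft_force: [-3.3, -1.1, 3.0]
width: 0.5
gripper_force: 1.8
```

```bash
python3 st.py
```

```text
t 7.725 cab -129.0 33.9 69.3 yaw 0.142 zax [-0.002 -0.    -1.   ] F [-3.3 -1.1  3. ] w 0.5
```

>>> {"api": "servo_tool", "payload": {
  "deltas": [
    [0.2,0,0,0,0,0],
    [0.2,0,0,0,0,0],
    [0.2,0,0,0,0,0],
    [0.2,0,0,0,0,0],
    [0.12,0,0,0,0,0],
    [0.08,0,0,0,0,0]
  ]
}}

```text
t: 8.48
position: [580.4, 63.4, 69.5]
tool_rot: [0.997, 0.072, -0.0, -0.0]
ft_force: [-3.6, 0.2, 0.4]
width: 0.6
gripper_force: 2.2
```

>>> {"api": "servo_tool", "payload": {
  "deltas": [
    [0.06,0,0,0,0,0],
    [0.06,0,0,0,0,0]
  ]
}}

```text
t: 8.72
position: [580.2, 63.4, 69.4]
tool_rot: [0.997, 0.072, -0.003, 0.0]
ft_force: [-10.8, -3.5, 9.6]
width: 0.6
gripper_force: 5.9
```

```bash
python3 st.py
```

```text
t 8.725 cab -103.7 34.5 69.4 yaw 0.143 zax [-0.006 -0.001 -1.   ] F [-10.8  -3.5   9.6] w 0.6
```

>>> {"api": "servo_tool", "payload": {
  "deltas": [
    [0.08,0,0,0,0,0],
    [0,0,0,0,0,0]
  ]
}}

```text
t: 8.98
position: [580.1, 63.5, 69.3]
tool_rot: [0.997, 0.072, -0.005, 0.0]
ft_force: [-13.7, -3.3, 10.2]
width: 0.6
gripper_force: 7.0
```

>>> {"api": "servo_tool", "payload": {
  "deltas": [
    [-0.6,0,0,0,0,0],
    [-1,0,0,0,0,0],
    [-1,0,0,0,0,0],
    [-0.5,0,-1,0,0,0],
    [0,0,-1,0,0,0],
    [0,0,-1,0,0,0],
    [0,0,-1,0,0,0],
    [0,0,-1,0,0,0],
    [0,-0.95,0,0,0,0],
    [0,-0.95,0,0,0,0],
    [0,-0.95,0,0,0,0],
    [0,-0.95,0,0,0,0],
    [0,-0.95,0,0,0,0]
  ]
}}

```text
t: 10.6
position: [492.6, 171.6, 195.0]
tool_rot: [0.997, 0.071, 0.001, -0.0]
ft_force: [0.4, -1.0, -0.3]
width: 0.8
gripper_force: 0.0
```

```bash
python3 st.py; python3 - <<'E'
from cell import viewer
import cv2,numpy as np
t=viewer.grab_frame("top")[75:225,240:380];s=viewer.grab_frame("side")[100:250,200:350]
f=lambda i,k:cv2.resize(i,None,fx=k,fy=k,interpolation=cv2.INTER_CUBIC)
cv2.imwrite("pics/c1.png",np.hstack([f(t,2.7),f(s,2.7)]))
E
```

```text
t 10.6 cab -175.0 154.1 195.0 yaw 0.143 zax [ 0.003  0.001 -1.   ] F [ 0.4 -1.  -0.3] w 0.8
```

View pics/c1.png

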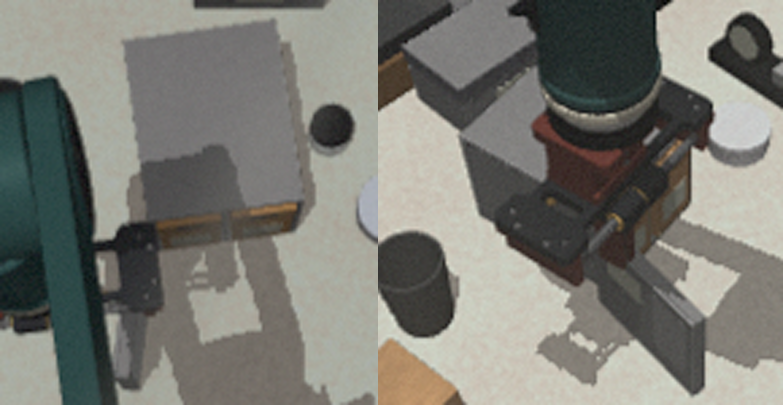

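Both boxes now sit flush at the front edge (seams at about (190,232) and (265,217) in the left half). The door is still open, its free end at about (130,385). Next I'll work out the door-closing arc.

```bash
python3 - <<'E'
import numpy as np
def P(f,r=112):
    n=np.array([-np.cos(f),np.sin(f)]);u=np.array([-np.sin(f),-np.cos(f)])
    g=10*abs(np.cos(f))+13.5*abs(np.sin(f))
    return np.array([-90,74])+r*u+(16+g)*n
ph=np.r_[np.arange(1.9,.25,-.1),.2,.15,.1,.06,.03,.01,-.01]
p=np.array([[-175,154.1],*[P(f) for f in ph]]).round(1)
d=np.diff(p,axis=0)
print([[round(f,2),*q] for f,q in zip(ph,p[1:].tolist())])
print(np.c_[d[:,0]/25,-d[:,1]/25].round(2).tolist())
E
```

```text
[[np.float64(1.9), -185.6, 140.5], [np.float64(1.8), -191.9, 130.0], [np.float64(1.7), -197.1, 118.9], [np.float64(1.6), -201.1, 107.0], [np.float64(1.5), -203.9, 96.2], [np.float64(1.4), -205.6, 85.5], [np.float64(1.3), -206.4, 74.6], [np.float64(1.2), -206.1, 63.4], [np.float64(1.1), -204.6, 52.2], [np.float64(1.0), -201.9, 41.1], [np.float64(0.9), -198.1, 30.1], [np.float64(0.8), -193.1, 19.4], [np.float64(0.7), -186.9, 9.2], [np.float64(0.6), -179.5, -0.4], [np.float64(0.5), -171.1, -9.3], [np.float64(0.4), -161.7, -17.3], [np.float64(0.3), -151.3, -24.3], [np.float64(0.2), -140.2, -30.1], [np.float64(0.15), -134.3, -32.6], [np.float64(0.1), -128.3, -34.7], [np.float64(0.06), -123.5, -36.2], [np.float64(0.03), -119.7, -37.2], [np.float64(0.01), -117.3, -37.7], [np.float64(-0.01), -115.0, -38.3]]
[[-0.42, 0.54], [-0.25, 0.42], [-0.21, 0.44], [-0.16, 0.48], [-0.11, 0.43], [-0.07, 0.43], [-0.03, 0.44], [0.01, 0.45], [0.06, 0.45], [0.11, 0.44], [0.15, 0.44], [0.2, 0.43], [0.25, 0.41], [0.3, 0.38], [0.34, 0.36], [0.38, 0.32], [0.42, 0.28], [0.44, 0.23], [0.24, 0.1], [0.24, 0.08], [0.19, 0.06], [0.15, 0.04], [0.1, 0.02], [0.09, 0.02]]
```

Descend clear of the door first, then follow the arc.

>>> {"api": "servo_tool", "payload": {
  "deltas": [
    [-0.21,0,0,0,0,0],
    [-0.21,0,0.96,0,0,0],
    [0,0,0.96,0,0,0],
    [0,0,0.96,0,0,0],
    [0,0,0.96,0,0,0],
    [0,0,0.96,0,0,0],
    [0,0.54,0,0,0,0],
    [-0.25,0.42,0,0,0,0],
    [-0.21,0.44,0,0,0,0],
    [-0.16,0.48,0,0,0,0]
  ]
}}

```text
t: 11.95
position: [473.3, 119.5, 75.5]
tool_rot: [0.997, 0.071, 0.001, -0.0]
ft_force: [0.3, 1.0, 0.6]
width: 0.3
gripper_force: 0.6
```

```bash
python3 st.py
```

```text
t 11.95 cab -201.5 105.3 75.5 yaw 0.143 zax [ 0.002  0.    -1.   ] F [0.3 1.  0.6] w 0.3
```

>>> {"api": "servo_tool", "payload": {
  "deltas": [
    [-0.11,0.4,0,0,0,0],
    [-0.07,0.43,0,0,0,0],
    [-0.03,0.44,0,0,0,0],
    [0.01,0.45,0,0,0,0],
    [0.06,0.45,0,0,0,0],
    [0.11,0.44,0,0,0,0],
    [0.15,0.44,0,0,0,0],
    [0.2,0.43,0,0,0,0],
    [0.25,0.41,0,0,0,0],
    [0.3,0.38,0,0,0,0],
    [0.34,0.36,0,0,0,0],
    [0.38,0.32,0,0,0,0]
  ]
}}

```text
t: 13.45
position: [530.5, 3.1, 74.5]
tool_rot: [0.997, 0.071, -0.0, -0.0]
ft_force: [-0.1, 1.6, -0.0]
width: 0.5
gripper_force: 0.5
```

```bash
python3 st.py
```

```text
t 13.45 cab -161.5 -18.1 74.5 yaw 0.143 zax [-0.  0. -1.] F [-0.1  1.6 -0. ] w 0.5
```

>>> {"api": "servo_tool", "payload": {
  "deltas": [
    [0.42,0.26,0,0,0,0],
    [0.44,0.23,0,0,0,0],
    [0.24,0.1,0,0,0,0],
    [0.24,0.08,0,0,0,0],
    [0.19,0.06,0,0,0,0],
    [0.15,0.04,0,0,0,0]
  ]
}}

```text
t: 14.2
position: [574.4, -9.4, 74.6]
tool_rot: [0.997, 0.072, -0.0, -0.0]
ft_force: [-0.3, 1.0, -0.6]
width: 0.4
gripper_force: 0.4
```

>>> {"api": "servo_tool", "payload": {
  "deltas": [
    [0.1,0.02,0,0,0,0],
    [0.06,0,0,0,0,0]
  ]
}}

```text
t: 14.45
position: [578.3, -9.6, 74.6]
tool_rot: [0.997, 0.072, -0.0, 0.0]
ft_force: [-0.6, -1.2, 1.2]
width: 1.0
gripper_force: 0.5
```

```bash
python3 st.py
```

```text
t 14.45 cab -116.0 -37.5 74.6 yaw 0.143 zax [-0. -0. -1.] F [-0.6 -1.2  1.2] w 1.0
```

>>> {"api": "servo_tool", "payload": {
  "deltas": [
    [0.06,0,0,0,0,0],
    [0.04,0,0,0,0,0],
    [0,0,0,0,0,0]
  ]
}}

```text
t: 14.82
position: [578.3, -9.5, 74.4]
tool_rot: [0.997, 0.072, -0.002, 0.0]
ft_force: [-6.4, -2.7, 4.1]
width: 0.3
gripper_force: 3.4
```

>>> {"api": "servo_tool", "payload": {
  "deltas": [
    [0.06,0,0,0,0,0],
    [0,0,0,0,0,0]
  ]
}}

```text
t: 15.08
position: [578.2, -9.4, 74.3]
tool_rot: [0.997, 0.072, -0.004, 0.0]
ft_force: [-10.4, -3.2, 7.3]
width: 0.6
gripper_force: 5.3
```

```bash
python3 st.py
```

```text
t 15.075 cab -116.1 -37.3 74.3 yaw 0.144 zax [-0.007 -0.001 -1.   ] F [-10.4  -3.2   7.3] w 0.6
```

The door is hard against its stop at −116. I'll back off, clear the view and verify.

>>> {"api": "servo_tool", "payload": {
  "deltas": [
    [-0.3,0,0,0,0,0],
    [-0.8,0,0,0,0,0],
    [-0.8,0,0,0,0,0],
    [-0.8,0,-1,0,0,0],
    [0,0,-1,0,0,0],
    [0,0,-1,0,0,0],
    [0,0,-1,0,0,0],
    [0,0,-1,0,0,0],
    [-0.3,1,0,0,0,0],
    [-0.3,1,0,0,0,0],
    [-0.3,1,0,0,0,0],
    [-0.3,1,0,0,0,0],
    [-0.3,1,0,0,0,0],
    [0,1,0,0,0,0],
    [0,1,0,0,0,0],
    [0,1,0,0,0,0],
    [0,1,0,0,0,0],
    [0,1,0,0,0,0],
    [0,0,0,0,0,0],
    [0,0,0,0,0,0]
  ]
}}

```text
t: 17.58
position: [513.7, -271.0, 199.3]
tool_rot: [0.997, 0.071, -0.0, -0.001]
ft_force: [-1.0, 0.0, -0.5]
width: 0.5
gripper_force: 0.0
```

```bash
python3 st.py; python3 - <<'E'
from cell import viewer
import cv2,numpy as np
t=viewer.grab_frame("top")[75:225,240:390];s=viewer.grab_frame("side")[100:250,200:350]
f=lambda i,k:cv2.resize(i,None,fx=k,fy=k,interpolation=cv2.INTER_CUBIC)
cv2.imwrite("pics/c2.png",np.hstack([f(t,2.6),f(s,2.6)]))
E
```

```text
t 17.575 cab -217.2 -287.0 199.3 yaw 0.143 zax [-0.001  0.001 -1.   ] F [-1.   0.  -0.5] w 0.5
```

View pics/c2.png

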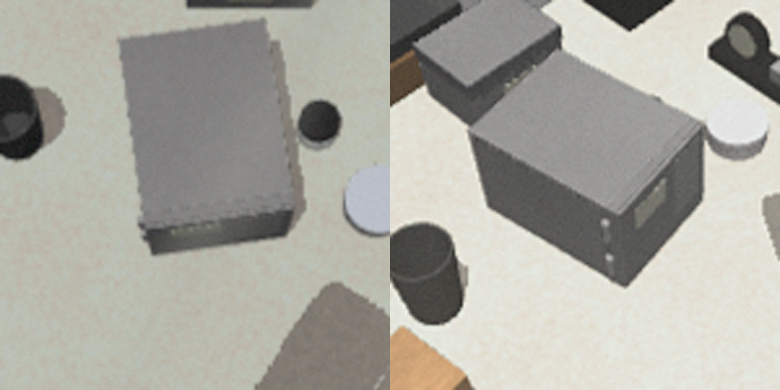

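The door lies flush across the cabinet front in both views, at about (220,225) and (660,205). The loupe, film can and cup look undisturbed.

```bash
python3 -c "
from cell import order; print(order.close_job())"
```

```text
the job is handed in; nothing more can be done
None
```

Both boxes were pushed home against their stops, then the door was pushed fully shut. The job was handed in at about 18 s with the robot touching nothing; no verdict came back.

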